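Free the jack's pawl with a bar and let the load down

ROBOT

A 7-joint arm with a two-finger parallel gripper is mounted at the origin on the work surface. World frame = base frame: x ahead of the robot, y to its left, z up, the work surface at z = 0. Lengths are in m, angles in rad, forces in N, time in s.
With the tool pointing down it reaches from about 0.4 to 0.9 m from the base axis. Payload 5.5 kg.
Tool frame: the origin (TCP) lies midway between the tips of the shut fingers; the grasp point (between the pads) lies 19 mm behind it (arm.pinch_z is the z of the grasp point in the tool frame, in m); z points along the fingers, y is the line along which they close (so a half turn about z gives the same grasp; the last joint's range is limited). The gripper opens to 92 mm and grips with 3 to 60 N. Pads are 19 mm wide; open, the fingers measure 130 mm over their backs; the gripper's body (75 mm by 190 mm) begins 47 mm behind the grasp point.
Start: joints at [-1.017, 0.501, -0.427, 1.55, 0.221, 1.138, -0.21], TCP at [0.186, 0.623, 0.227] pointing down, gripper open.
Joint ranges: [-2.88, 2.88], [-0.31, 2.03], [-1.54, 1.56], [0.2, 2.42], [-1.41, 4.55], [0.19, 2.02], [-2.57, 2.57]. Speed limits (rad/s): [2.57, 2.57, 3.14, 3.14, 3.14, 3.14, 3.14].

INTERFACE

Orientations are given as a rotation vector (axis times angle).
In Python, from workcell import arm gives the robot as it stands.
- The arm moves only by the tool carry_out, never from a script. Its argument "motion" is a list of rows, each a list of 6 numbers: the shift along the tool's x, y, z in mm, then the turn, a rotation vector about the tool's x, y, z in rad. In form: [[x, y, z, ax, ay, az], ...]. A call has 1 to 10 rows; each row shifts and turns the commanded pose from where the row before left it, along the tool's axes as they then stand; what a row does not reach is not made up. A row lasts 1/8 s, in which the tool goes at most 62.5 mm and 10.7 degrees, less where a joint would pass 70% of its speed; a pose out of reach is approached as far as the arm can. A call is refused whole if a number of a shift passes 62.5 or a number of a turn 0.188, either way. A call with a gripper value outside its range is refused whole. "gripper" is the closure, from 0 (fully open) to 1 (shut), set as the call begins (left out, the last holds). The fingers move at their own pace and stop on an object; the grip force is fixed at half the most. Time passes only in rows, so rows that do not move let the fingers close. It gives the time, the measured TCP pose, the force, the opening and the grip force at its end, in the units of the state.
- arm.observe(): the state, without advancing time (a new reading comes with each control period).
- arm.grab_frame(name): name is "scene" or "top" or "wrist"; returns (picture, depth): 400x640x3 uint8, red, green, blue; 400x640 float32, m along the optical axis (not along the pixel's ray), 0 where there is no reading.
- arm.get_calibration(name): a dict with "K" (3x3 intrinsics, pixels), "cam_to_world" (4x4, takes a point from camera to world coordinates); the wrist camera has in their place "mount" (4x4, takes a point from camera to tool coordinates, whose origin is the TCP and whose axes are the flange's). Camera axes: x right, y up, looking along -z (the intrinsics and any distortion apply to the point x, -y, -z); pixel columns grow to the right and rows downward; lengths in m; the calibration is good to about 2 mm. A picture is of the moment at which its call begins: read the wrist's pose just before it. get_calibration takes no time and is no camera call.
- arm.finish_job(): hands the job in; it is judged then, once.
Trained networks look in the newest picture that a camera, given by its name, has taken for a name from the list of things; names that differ only in an ending like _2 or _b are one class to them, and where a whole thing is asked for, a point or a joint stands for the part that bears it (a point fixed in the world has none). Each returns a list of dicts, best first, with "confidence" (0 to 1); they miss things now and then, are a little off and sometimes report something else, mostly with a low value. They report only what shows in the picture. A call takes as long as a camera call. They do not tell look-alikes from the thing itself.
- arm.spot_in(query, camera): "xy" ([column, row] in pixels, amid what is visible of it).
- arm.masks_of(query, camera): "mask" (400x640 bool, what is visible of it) and "xy" ([column, row] in pixels, amid what is visible of it).
The state is a dict: "time": time; "qpos": joint angles; "qd": joint speeds; "joint_torque": joint torques, N m; "tcp_pos": TCP position; "ee_rot": TCP orientation; "ft_force": force on the tool from outside, world axes, zero at the start; "ft_torque": the same for the moment, N m; "width": finger opening in m; "finger_force": force on a finger pad.
Only numpy, scipy, OpenCV 4.12 (cv2) and the standard library are available. Lean on these libraries where they do the work, as an engineer would, in place of code of your own. Each camera call takes 0.05 s, during which the arm holds its last target. There are 200 camera calls.

TASK

Take the steel bar off its rest, slip its tip under the tail of the red pawl on the lifting jack and lift gently until the pawl is out of the teeth and the bar carries the tray, then ease the tray with its green carton down on the bar all the way to the bottom stop. Do not strain the pawl, jam the tray up against the end cap or let the tray drop; touch the jack with nothing but the bar, and do not touch the carton. Lay the bar back on its rest and leave the other things on the bench alone.

Things in the scene. Friction and masses are not known exactly. Their poses are not given: they have to be found in the camera images.
- jack: Toothed-bar lifting jack, fixed. Dark base plate 190 x 250 x 10 mm, upright steel bar 24 x 30 mm, teeth every 15 mm on its -y side where the red pawl is, load tray on its +y side (to y = 137 mm, 120 mm wide). Origin: on the bench under the upright; z up. A blue carriage (two cheek plates, 38 mm over all in x, y = -47 to +25 mm, 80 mm high) slides on the bar, carrying pawl, tray and carton.
- carriage (a joint): Height of carriage and tray above the bottom stop in m, up positive: 0.132 hanging on the top tooth (the start), 0 at the bottom stop, where the carriage underside is 50 mm above the bench. It falls by its own weight if the pawl is out of the teeth and nothing carries it. Carriage, pawl and carton weigh 5 to 6.5 N together; sliding friction 0.5 N, greased.
- pawl_pin (a point): Middle of the pawl's pivot pin (parallel to the jack's x), 62 mm above the carriage underside; moves with the carriage, axes as the jack's. From it the red pawl's leg runs down and inwards to a tooth, its flat tail, 22 mm wide, 6 mm thick, 34 mm long, outwards (-y) and drooping, all clear beneath; the cheek plates end 9 mm out. The pawl turns 0.195 rad, engaged to its own stop.
- end_cap (a point): Centre of the underside of the blue cap on the upright. The carriage top starts only 3 mm below it and jams on it if lifted further. To free the pawl the bar must go up 5 to 9 mm after touching the tail, which raises the tray 2 to 3 mm; then the tip leaves the tooth and the tray settles 1 to 3 mm on to the bar. The bar feels 0.5 to 0.8 of the load before, all of it after.
- tail_end (a point): Where the lower edge of the tail's outer end would be on an engaged, unbent pawl (34 mm out, 10 mm below the pin; droop 0.2 rad); a mark on the carriage, not on the pawl. The real tail is bent by use, different each time, its end up to 9 mm above or below this mark: find it by touch. Light return spring, under 1 N at the tail. The pawl is spoilt if pushed with more than 10 N.
- load: Green carton with a battery charger, 95 x 85 x 75 mm, 0.18 to 0.31 kg, standing loose on the jack's tray. Origin at the centre of its underside.
- bar: Square steel bar, 12 x 12 mm, 300 mm long, 0.30 kg, lying loose on its rest. Origin at the centre of its underside; x runs along the bar towards the working tip at x = +150 mm (the last 22 mm are 8 mm thick, cut away below, the top face runs straight through), the end with the orange sleeve is at x = -150 mm; z up.
- bar_rest: Wooden rest for the bar, fixed on the bench: base strip 250 x 70 x 8 mm with two U-shaped saddles at x = -105 and +105 mm, each 20 mm long in x; their notches are 32 mm wide with floors 32 mm above the bench and sides up to 50 mm. Origin: on the bench under its centre; x along the bar it holds, z up. The bar starts on it with its tip towards +x.
- spare_carton: Another green carton, 110 x 70 x 85 mm, 0.5 kg, standing on the bench: leave it alone. Origin at the centre of its underside.
- grease_tin: Yellow tin, 84 mm across, 65 mm high, 0.4 kg: leave it alone. Origin at the centre of its underside.
- screwdriver: Screwdriver with orange handle lying on the bench: leave it alone. x runs from handle to blade.
Things that resemble listed ones, but are neither listed nor needed, are in the scene too. Leave any orange look-alike of the load alone.

How it is judged:
On the way, in this order (a step that is already met when the one before it is completed fails the run):
1. the bar bears up under the pawl while the tray is still up (contact force between bar and jack above 1.5 N and value of joint carriage above 0.125 m), for 0.2 s.
2. the tray is on its way down, carried on the bar (contact force between bar and jack above 2 N and value of joint carriage between 0.02 and 0.08 m), for 0.2 s.
At the end, for the whole second after the job is handed in: The tray is on its bottom stop (carriage within 3 mm), the green carton stands upright on it, the bar lies released and level in both saddles of its rest (its middle within 35 mm of the rest's middle), all at rest (value of joint carriage below 0.003 m and height (world z) of load between 0.05 and 0.062 m and horizontal distance between load and jack below 0.1 m and angle between load's own z axis and vertical below 0.1 rad and height (world z) of bar between 0.029 and 0.036 m and horizontal distance between bar and bar_rest below 0.035 m and angle between the x axis of bar and the x axis of bar_rest, either way round below 0.2 rad and angle between bar's own x axis and vertical between 1.52 and 1.62 rad and linear speed of each of bar, load below 0.02 m/s and contact force between bar and jack below 0.1 N); the robot touches nothing.
It fails at once if the bar pushes on the jack or its pawl with more than 10 N (contact force between bar and jack above 10 N).
It fails at once if the tray drops (falls faster than 0.2 m/s) (velocity of joint carriage below -0.2 m/s).
It fails at once if the gripper or arm touches the jack, or anything but the tray touches its carton (contact force between any of the fingers, the arm and jack above 0.5 N or contact force between any of the fingers, the arm, bar and load above 0.3 N).
It fails at once if the bar is dropped or leaves the work (height (world z) of bar below 0.02 m).
It fails at once if a bystander is disturbed (distance of any of spare_carton, grease_tin, screwdriver from where it was at the start of the episode above 0.015 m).
It also fails if it takes over 70 s, if anything falls off the work surface, if the arm or the gripper's body presses on something with over 40 N, if the wrist force passes 120 N, or if a joint passes its speed limit or range.

## Working session

There is one attempt and no reset: what is moved stays moved. The work goes in short steps, Python scripts to look and compute and a tool call to move; the robot and the scene stay as the last step left them, time stands still between calls to the robot, and variables do not carry over. Pictures are saved under pics/ and viewed, at most 10 in all, crops included, and the job is handed in when it is done.

Besides the shell and the picture viewer there is one more tool, called as name(argument=value, ...), one argument or row to a line, values as JSON. carry_out: Moves the arm, as the interface text tells. Its arguments: {"type":"object","properties":{"motion":{"type":"array"},"gripper":{"type":"number"}},"required":["motion"]}

```bash
mkdir -p pics; cat > h.py <<'E'
from workcell import arm
import numpy as np, cv2
from scipy.spatial.transform import Rotation as R
def pts(cam,depth):
    c=arm.get_calibration(cam);K=c["K"];T=np.array(c["cam_to_world"])
    v,u=np.mgrid[:400,:640];d=depth
    P=np.stack([(u-K[0][2])/K[0][0]*d,-(v-K[1][2])/K[1][1]*d,-d],-1)
    return P@T[:3,:3].T+T[:3,3]
def save(n,p): cv2.imwrite(f"pics/{n}.png",p[...,::-1])
E
python3 - <<'E'
from h import *
ims=[]
for cam in("scene","top"):
    p,d=arm.grab_frame(cam);ims.append(p);P=pts(cam,d);np.save(cam+".npy",P);np.save(cam+"_p.npy",p)
    c=arm.get_calibration(cam);print(cam,{k:(np.round(v,3).tolist() if k!='x' else 0) for k,v in c.items()})
    for q in("jack","bar","bar_rest","load","spare_carton","grease_tin","screwdriver","pawl_pin","end_cap"):
        for r in arm.masks_of(q,cam)[:3]:
            m=r["mask"]&(d>0);w=P[m]
            if len(w):print(cam,q,round(r["confidence"],2),np.round(r["xy"]),"med",np.round(np.median(w,0),3),"lo",np.round(np.percentile(w,2,0),3),"hi",np.round(np.percentile(w,98,0),3))
save("a_scene",ims[0]);save("a_top",ims[1])
s=arm.observe();print(s)
E
```

```text
scene {'K': [[477.358, 0.0, 308.995], [0.0, 477.358, 211.376], [0.0, 0.0, 1.0]], 'cam_to_world': [[-0.689, -0.563, 0.456, 1.157], [0.724, -0.545, 0.422, 0.523], [0.011, 0.621, 0.784, 1.164], [0.0, 0.0, 0.0, 1.0]]}
scene jack 0.61 [353. 293.] med [0.627 0.189 0.012] lo [0.542 0.055 0.003] hi [0.715 0.309 0.279]
scene jack 0.27 [448. 259.] med [0.387 0.32  0.085] lo [0.307 0.282 0.005] hi [0.417 0.355 0.09 ]
scene bar 0.67 [295. 177.] med [ 0.445 -0.211  0.044] lo [ 0.372 -0.385  0.001] hi [ 0.488 -0.077  0.051]
scene bar_rest 0.84 [288. 187.] med [ 0.448 -0.215  0.01 ] lo [ 0.384 -0.321  0.003] hi [ 0.502 -0.098  0.053]
scene load 0.94 [372. 264.] med [0.643 0.249 0.261] lo [0.585 0.191 0.191] hi [0.684 0.29  0.266]
scene load 0.6 [294. 345.] med [0.85  0.176 0.075] lo [0.79  0.119 0.003] hi [0.896 0.226 0.08 ]
scene spare_carton 0.82 [448. 258.] med [0.388 0.32  0.085] lo [0.308 0.284 0.01 ] hi [0.417 0.355 0.09 ]
scene grease_tin 0.83 [222. 198.] med [ 0.652 -0.295  0.061] lo [ 0.608 -0.346  0.002] hi [ 0.684 -0.27   0.07 ]
scene screwdriver 0.57 [240. 234.] med [ 0.699 -0.167  0.02
[... 1815 characters left out ...]
s': array([-1.01680195,  0.50093962, -0.42699943,  1.55037536,  0.22076225,
        1.1383032 , -0.21029488]), 'qd': array([-1.06100688e-03, -6.19110181e-04, -6.33991471e-05, -1.04660627e-03,
        7.02578784e-04, -2.61846471e-04, -1.70783766e-04]), 'joint_torque': array([-2.43736822e-04, -5.66461945e+01, -5.81070051e+00, -2.79504561e+01,
       -6.65975735e-02,  2.05553288e-02,  3.13402143e-05]), 'tcp_pos': array([0.1863175 , 0.62273015, 0.22671401]), 'ee_rot': array([-4.55139078e-01, -3.10836591e+00, -5.45106743e-06]), 'ft_force': array([ 0.42743601, -0.1568828 ,  0.2003829 ]), 'ft_torque': array([-0.00991162,  0.00327494, -0.01296209]), 'finger_force': 0.0, 'width': 0.09191751490839221}
```

View pics/a_scene.png

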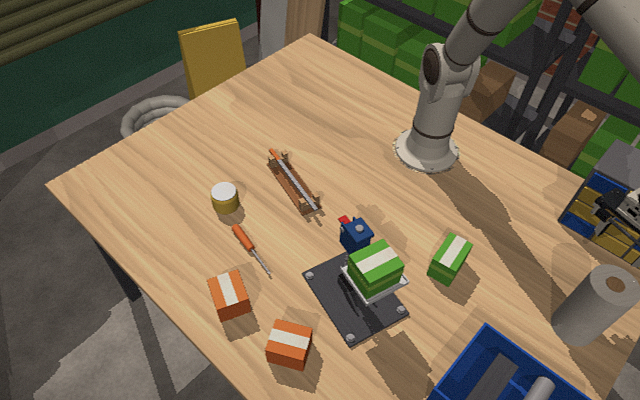

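View pics/a_top.png

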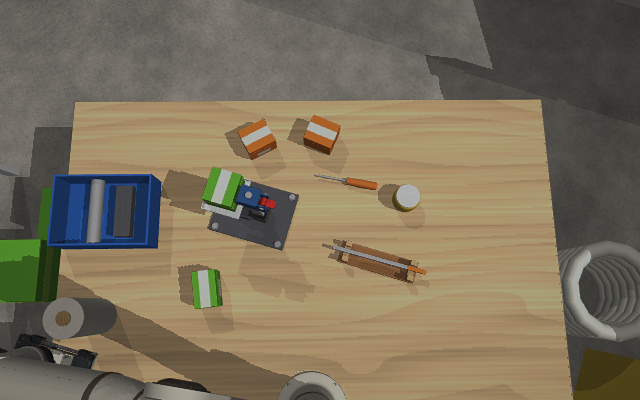

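The scene picture shows the jack at (355,290), with its red pawl at (345,220) facing the rest, and the bar on its rest at (293,182) with the orange sleeve end at (273,153). The top picture shows red at (268,203), the cap at (249,195) and the bar from (325,243) to (425,271).

Possible confusions:
- **Load:** the green carton on the tray at top (223,188) is the load. The spare green at (208,288) and the orange look-alikes at (258,138) and (322,133) are not.
- **Bar:** the steel bar on the rest at top (377,258). The screwdriver at (346,182) also has an orange end.

I choose the bar on the rest, with its orange end at (418,269).

```bash
python3 - <<'E'
from h import *
for cam in("scene","top"):
    P=np.load(cam+".npy");p=np.load(cam+"_p.npy").astype(int);hsv=cv2.cvtColor(p.astype(np.uint8),cv2.COLOR_RGB2HSV)
    x,y,z=P[...,0],P[...,1],P[...,2]
    reg=(x>.45)&(x<.76)&(y>.02)&(y<.36)
    m=reg&(z>.006)&(z<.018)&(hsv[...,2]<110)
    (c,s,a)=cv2.minAreaRect(P[m][:,:2].astype(np.float32));print(cam,"base",m.sum(),np.round(c,3),np.round(s,3),a)
    blue=reg&(hsv[...,0]>100)&(hsv[...,0]<130)&(hsv[...,1]>100)
    zt=z[blue].max();t=blue&(z>.265);print("cap",t.sum(),np.round(P[t].mean(0),3),np.round(P[t].min(0),3),np.round(P[t].max(0),3), zt)
    red=reg&((hsv[...,0]<6)|(hsv[...,0]>174))&(hsv[...,1]>150)&(z>.05)
    q=P[red];print("red",len(q),np.round(q.mean(0),3),np.round(np.percentile(q,[3,97],0),3).tolist())
    tr=reg&(z>.25)&~blue;c,s,a=cv2.minAreaRect(P[tr&(y>.17)][:,:2].astype(np.float32));print("load top",np.round(c,3),np.round(s,3),a)
    # bar
    rb=(x>.36)&(x<.54)&(y>-.42)&(y<-.03)&(z>.038)&(z<.06)
    gray=rb&(hsv[...,1]<70); org=rb&(hsv[...,1]>180)&(hsv[...,0]<16)
    for n,mm in(("gray",gray),("org",org)):
        q=P[mm]; 
        if len(q)<5: print(n,len(q));continue
        c0=q.mean(0);u=np.linalg.svd(q[:,:2]-c0[:2])[2][0];u*=np.sign(u[1]);t=(q[:,:2]-c0[:2])@u
        print(n,len(q),np.round(c0,4),"dir",np.round(u,4),np.round([t.min(),t.max()],3),"z",np.round(np.median(q[:,2]),4),"ends",np.round(c0[:2]+u*t.min(),4),np.round(c0[:2]+u*t.max(),4))
    bs=(x>.36)&(x<.54)&(y>-.37)&(y<-.06)&(z>.004)&(z<.013)&(hsv[...,1]>60)
    q=P[bs];print("rest strip",np.round(q.mean(0),3))
p=np.load("scene_p.npy");save("crop_bar",np.hstack([cv2.resize(p[140:230,250:340],(360,360),interpolation=2),cv2.resize(p[200:290,310:400],(360,360),interpolation=2)]))
E
```

```text
scene base 3594 [0.607 0.182] [0.251 0.19 ] 74.03767395019531
cap 418 [0.604 0.166 0.277] [0.57  0.129 0.266] [0.632 0.197 0.282] 0.2823842505509284
red 63 [0.582 0.107 0.243] [[0.573, 0.093, 0.242], [0.592, 0.119, 0.249]]
load top [0.624 0.225] [0.12  0.096] 73.15984344482422
gray 245 [ 0.455  -0.1811  0.0446] dir [0.278  0.9606] [-0.126  0.114] z 0.0448 ends [ 0.4201 -0.3018] [ 0.4866 -0.0718]
org 32 [ 0.4117 -0.3292  0.0464] dir [0.312  0.9501] [-0.026  0.027] z 0.046 ends [ 0.4035 -0.3542] [ 0.42   -0.3039]
rest strip [ 0.452 -0.211  0.008]
top base 2112 [0.603 0.182] [0.25 0.19] 73.13201904296875
cap 346 [0.597 0.162 0.276] [0.568 0.129 0.266] [0.628 0.196 0.284] 0.2840286841430375
red 127 [0.584 0.115 0.246] [[0.571, 0.096, 0.236], [0.596, 0.136, 0.253]]
load top [0.622 0.224] [0.119 0.096] 74.04984283447266
gray 299 [ 0.4502 -0.1873  0.0439] dir [0.2809 0.9597] [-0.118  0.12 ] z 0.0437 ends [ 0.417  -0.3009] [ 0.4839 -0.0722]
org 65 [ 0.4085 -0.3295  0.0439] dir [0.269  0.9631] [-0.029  0.027] z 0.0439 ends [ 0.4007 -0.3574] [ 0.4156 -0.3039]
rest strip [ 0.441 -0.213  0.007]
```

View pics/crop_bar.png

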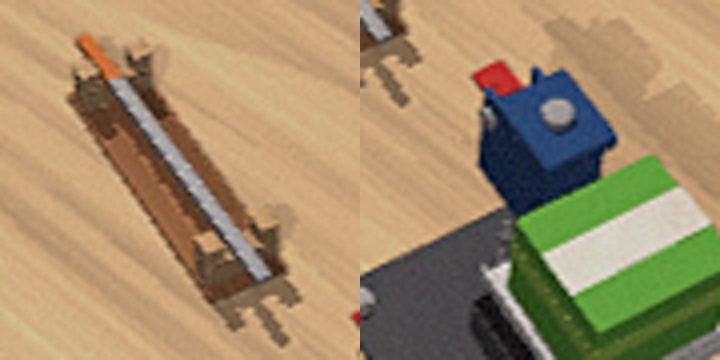

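The crop confirms the bar on the rest, with its orange sleeve away from the jack and its tip towards it. The red tail faces the rest. The bar and the jack's y axis are parallel, pointing along (0.28, 0.96).

```bash
cat >> h.py <<'E'
EY=np.array([.279,.960,0]);EX=np.array([.960,-.279,0])
def plan(wps):
    """wps: list of (xyz, yaw of tool y in rad, rows); prints rounded rows in tool axes"""
    s=arm.observe();p=s["tcp_pos"].copy();r=R.from_rotvec(s["ee_rot"])
    for t,yaw,n in wps:
        y=np.array([np.cos(yaw),np.sin(yaw),0]);z=np.array([0,0,-1.]);g=R.from_matrix(np.stack([np.cross(y,z),y,z],1))
        for k in range(n,0,-1):
            d=np.r_[np.round(r.inv().apply((np.array(t)-p)/k)*1000),np.round((r.inv()*g).as_rotvec()/k,3)]
            p=p+r.apply(d[:3])/1000;r=r*R.from_rotvec(d[3:]);print([float(x) for x in d],end=", ")
        print("\n ->",np.round(p,4))
E
python3 - <<'E'
from h import *
plan([((.42,.27,.32),.55,9),((.463,-.147,.12),np.arctan2(-.279,.960),9)])
E
```

```text
[-36.0, -30.0, -10.0, -0.0, -0.0, 0.081], [-38.0, -27.0, -10.0, -0.0, -0.0, 0.081], [-41.0, -24.0, -10.0, -0.0, -0.0, 0.081], [-42.0, -21.0, -11.0, -0.0, -0.0, 0.081], [-44.0, -17.0, -10.0, -0.0, -0.0, 0.081], [-45.0, -13.0, -11.0, -0.0, -0.0, 0.081], [-46.0, -10.0, -10.0, -0.0, -0.0, 0.081], [-47.0, -6.0, -11.0, -0.0, -0.0, 0.082], [-47.0, -2.0, -10.0, -0.0, -0.0, 0.081], 
 -> [0.4201 0.2697 0.3197]
[-42.0, -20.0, 22.0, -0.0, -0.0, 0.093], [-44.0, -16.0, 22.0, -0.0, -0.0, 0.092], [-45.0, -12.0, 22.0, -0.0, -0.0, 0.093], [-46.0, -8.0, 22.0, -0.0, -0.0, 0.092], [-46.0, -4.0, 22.0, -0.0, -0.0, 0.093], [-47.0, 1.0, 22.0, -0.0, -0.0, 0.092], [-46.0, 5.0, 23.0, -0.0, -0.0, 0.093], [-46.0, 9.0, 22.0, -0.0, 0.0, 0.092], [-44.0, 13.0, 23.0, -0.0, 0.0, 0.093], 
 -> [ 0.4626 -0.147   0.1197]
```

carry_out(
  motion=[
    [-36,-30,-10,0,0,0.081],
    [-38,-27,-10,0,0,0.081],
    [-41,-24,-10,0,0,0.081],
    [-42,-21,-11,0,0,0.081],
    [-44,-17,-10,0,0,0.081],
    [-45,-13,-11,0,0,0.081],
    [-46,-10,-10,0,0,0.081],
    [-47,-6,-11,0,0,0.082],
    [-47,-2,-10,0,0,0.081],
  ],
  gripper=0,
)

```text
time: 2.12
tcp_pos: [0.4209, 0.2684, 0.3205]
ee_rot: [1.538, 2.739, 0.001]
ft_force: [0.8, 0.4, -0.0]
width: 0.0919
finger_force: 0.0
```

carry_out(
  motion=[
    [-42,-20,10,0,0,0.093],
    [-44,-16,10,0,0,0.092],
    [-45,-12,15,0,0,0.093],
    [-46,-8,22,0,0,0.092],
    [-46,-4,25,0,0,0.093],
    [-47,1,28,0,0,0.092],
    [-46,5,30,0,0,0.093],
    [-46,9,30,0,0,0.092],
    [-44,13,30,0,0,0.093],
    [0,0,0,0,0,0],
  ],
)

```text
time: 3.38
tcp_pos: [0.4607, -0.1506, 0.1178]
ee_rot: [-2.518, -1.877, 0.006]
ft_force: [-0.7, 0.8, -0.2]
width: 0.0921
finger_force: 0.0
```

```bash
python3 - <<'E'
from h import *
s=arm.observe();p,d=arm.grab_frame("wrist");c=arm.get_calibration("wrist");M=np.array(c["mount"]);K=c["K"]
T=np.eye(4);T[:3,:3]=R.from_rotvec(s["ee_rot"]).as_matrix();T[:3,3]=s["tcp_pos"];T=T@M
v,u=np.mgrid[:400,:640];P=np.stack([(u-K[0][2])/K[0][0]*d,-(v-K[1][2])/K[1][1]*d,-d],-1)@T[:3,:3].T+T[:3,3]
x,y,z=np.moveaxis(P,-1,0)
print(s["time"],s["tcp_pos"],s["ee_rot"],s["qpos"].round(2),s["ft_force"])
m=(z>.040)&(z<.0475)&(x>.36)&(x<.54)&(y>-.4)&(y<-.03)&(d>0)
print(m.sum())
for r in arm.masks_of("bar","wrist")[:1]:
    q=P[r["mask"]&(d>0)&(z>.036)&(z<.056)];c0=np.median(q,0);u_=np.linalg.svd(q[:,:2]-q[:,:2].mean(0),full_matrices=False)[2][0];u_*=np.sign(u_[1]);t=(q[:,:2]-c0[:2])@u_
    print(r["confidence"],len(q),c0,u_,"ends",c0[:2]+u_*t.min(),c0[:2]+u_*t.max(),"offset of TCP across (EX)",(s["tcp_pos"]-c0)@EX, "along",(s["tcp_pos"]-c0)@EY)
save("wrist1",p)
E
```

```text
3.375 [ 0.46071999 -0.15061603  0.117759  ] [-2.51780934 -1.87662477  0.00623265] [ 0.04  0.34  0.26  2.07 -0.12  0.76  0.08] [-0.69319643  0.80507684 -0.22744932]
3474
0.56 3302 [ 0.4655873  -0.14103692  0.04280954] [0.27879795 0.96034978] ends [ 0.42872171 -0.26802448] [ 0.48584036 -0.07127306] offset of TCP across (EX) -0.0020000505473264547 along -0.010553926947093646
```

View pics/wrist1.png

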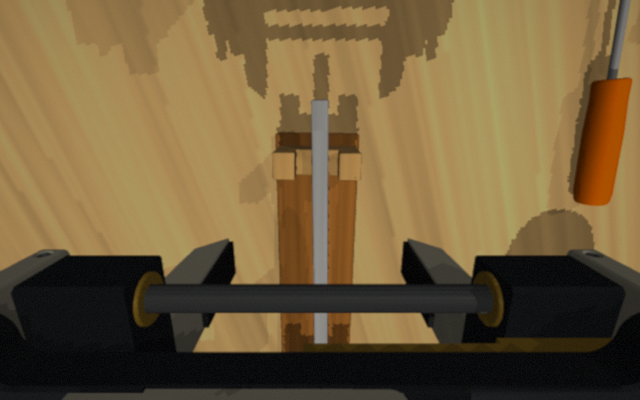

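The wrist view shows the bar centred between the open fingers, with its tip at (320,100) and the front saddle at row 163. I'm going down to grip it.

carry_out(
  motion=[
    [0,2,30,0,0,0],
    [0,0,30,0,0,0],
    [0,0,20,0,0,0],
    [0,0,12,0,0,0],
    [0,0,7,0,0,0],
    [0,0,0,0,0,0],
  ],
)

```text
time: 4.22
tcp_pos: [0.4649, -0.1472, 0.021]
ee_rot: [2.512, 1.887, 0.001]
ft_force: [-0.3, 0.6, -1.4]
width: 0.0919
finger_force: 0.0
```

carry_out(
  motion=[
    [0,0,0,0,0,0],
    [0,0,0,0,0,0],
    [0,0,0,0,0,0],
    [0,0,0,0,0,0],
    [0,0,0,0,0,0],
    [0,0,0,0,0,0],
    [0,0,0,0,0,0],
    [0,0,0,0,0,0],
  ],
  gripper=1,
)

```text
time: 5.22
tcp_pos: [0.4645, -0.1475, 0.0207]
ee_rot: [-2.512, -1.886, 0.0]
ft_force: [0.1, -0.7, -0.3]
width: 0.0161
finger_force: 0.0
```

carry_out(
  motion=[
    [0,0,0,0,0,0],
    [0,0,0,0,0,0],
    [0,0,0,0,0,0],
    [0,0,0,0,0,0],
  ],
)

```text
time: 5.72
tcp_pos: [0.4643, -0.1474, 0.0206]
ee_rot: [-2.512, -1.886, 0.0]
ft_force: [-1.4, 0.8, 1.1]
width: 0.0119
finger_force: 30.0
```

carry_out(
  motion=[
    [0,0,-5,0,0,0],
    [0,0,-10,0,0,0],
    [0,0,-20,0,0,0],
    [0,0,-30,0,0,0],
    [0,0,-30,0,0,0],
    [0,0,-15,0,0,0],
    [0,0,0,0,0,0],
    [0,0,0,0,0,0],
  ],
)

```text
time: 6.72
tcp_pos: [0.4638, -0.1472, 0.1298]
ee_rot: [-2.511, -1.885, 0.002]
ft_force: [-0.4, -1.0, -2.3]
width: 0.0116
finger_force: 30.0
```

```bash
cat >> h.py <<'E'
def barlook(n=None):
    s=arm.observe();p,d=arm.grab_frame("wrist");c=arm.get_calibration("wrist");M=np.array(c["mount"]);K=c["K"]
    T=np.eye(4);T[:3,:3]=R.from_rotvec(s["ee_rot"]).as_matrix();T[:3,3]=s["tcp_pos"];T=T@M
    v,u=np.mgrid[:400,:640];P=np.stack([(u-K[0][2])/K[0][0]*d,-(v-K[1][2])/K[1][1]*d,-d],-1)@T[:3,:3].T+T[:3,3]
    Q=P-s["tcp_pos"];a=Q@EY;b=Q@EX;h=Q[...,2]
    print("t",s["time"],"tcp",s["tcp_pos"].round(4),"rot",s["ee_rot"].round(3),"ft",s["ft_force"].round(2),s["ft_torque"].round(2),s["width"],s["finger_force"])
    m=(d>0)&(abs(b)<.02)&(a>.02)&(a<.1)&(h>-.03)&(h<.06)
    q=np.stack([a[m],b[m],h[m]],1)
    for lo in np.arange(.02,.1,.01):
        k=(q[:,0]>=lo)&(q[:,0]<lo+.01)
        if k.sum()>5: print(round(lo+.005,3),k.sum(),np.median(q[k],0).round(4))
    print("tip along",np.percentile(q[:,0],99.5))
    if n: save(n,p)
    return P,p
E
python3 - <<'E'
from h import *
barlook("wrist2")
E
```

```text
t 6.725 tcp [ 0.4638 -0.1472  0.1298] rot [-2.511e+00 -1.885e+00  2.000e-03] ft [-0.4  -1.02 -2.3 ] [ 0.08  0.03 -0.  ] 0.01162280527148797 29.999294579029083
0.025 526 [0.0251 0.0009 0.0229]
0.035 571 [0.0351 0.0005 0.0233]
0.045 611 [0.0451 0.0005 0.0236]
0.055 654 [0.0551 0.0007 0.0239]
0.065 719 [0.0651 0.0005 0.0242]
0.075 668 [0.0747 0.0005 0.0245]
tip along 0.07890929738716418
```

The bar is held, rising about 0.03 rad towards the tip, which lies 79 mm ahead of the TCP. Next I move to a stand-off in front of the tail, with the bar below it.

carry_out(
  motion=[
    [7,2,-5,0,0,0],
    [16,5,-8,0,0,0],
    [25,8,-8,0,0,0],
    [25,8,-8,0,0,0],
    [25,8,-8,0,0,0],
    [25,7,-8,0,0,0],
    [16,4,-4,0,0,0],
    [7,2,-2,0,0,0],
    [0,0,0,0,0,0],
    [0,0,0,0,0,0],
  ],
)

```text
time: 8.02
tcp_pos: [0.5468, -0.0208, 0.1813]
ee_rot: [-2.514, -1.884, 0.002]
ft_force: [-0.5, -0.2, -3.8]
width: 0.0116
finger_force: 30.0
```

```bash
cat >> h.py <<'E'
def tailbar(names=("scene","top","wrist")):
    s=arm.observe();ims=[]
    for cam in names:
        p,d=arm.grab_frame(cam);ims.append(p)
        if cam=="wrist":
            c=arm.get_calibration("wrist");M=np.array(c["mount"]);K=c["K"]
            T=np.eye(4);T[:3,:3]=R.from_rotvec(s["ee_rot"]).as_matrix();T[:3,3]=s["tcp_pos"];T=T@M
            v,u=np.mgrid[:400,:640];P=np.stack([(u-K[0][2])/K[0][0]*d,-(v-K[1][2])/K[1][1]*d,-d],-1)@T[:3,:3].T+T[:3,3]
        else: P=pts(cam,d)
        hsv=cv2.cvtColor(p,cv2.COLOR_RGB2HSV);x,y,z=np.moveaxis(P,-1,0)
        reg=(d>0)&(x>.5)&(x<.72)&(y>-.02)&(y<.3)
        red=reg&((hsv[...,0]<6)|(hsv[...,0]>174))&(hsv[...,1]>150)&(z>.05)
        Q=P-s["tcp_pos"];a=Q@EY;b=Q@EX
        bar=(d>0)&(abs(b)<.012)&(a>.03)&(a<.11)&(abs(Q[...,2]-.024)<.012)&(hsv[...,1]<90)
        for n,m in(("red",red),("bar",bar)):
            q=np.stack([a[m],b[m],Q[...,2][m]],1)
            if len(q)>5: print(cam,n,len(q),"med",np.median(q,0).round(4),"p2",np.percentile(q,2,0).round(4),"p98",np.percentile(q,98,0).round(4))
    print("t",s["time"],s["tcp_pos"].round(4),s["ft_force"].round(2))
    return ims
E
python3 - <<'E'
from h import *
ims=tailbar()
save("c",np.vstack([np.hstack([cv2.resize(ims[0][180:280,290:390],(400,400)),cv2.resize(ims[1][160:260,220:320],(400,400))])]))
save("c_wrist",ims[2])
E
```

```text
scene red 66 med [ 0.1293 -0.0018  0.0641] p2 [ 0.0244 -0.0182  0.0611] p98 [0.1422 0.0147 0.1774]
scene bar 88 med [0.0555 0.0021 0.0252] p2 [ 0.0306 -0.0046  0.0195] p98 [0.0776 0.007  0.0293]
top red 131 med [ 0.1408 -0.0032  0.0652] p2 [ 0.1201 -0.0131  0.0488] p98 [0.1653 0.0081 0.0743]
top bar 19 med [ 0.0722 -0.0013  0.0265] p2 [ 0.0669 -0.0071  0.0208] p98 [0.0776 0.005  0.0306]
wrist red 9 med [0.0286 0.0669 0.1003] p2 [0.0124 0.0055 0.0423] p98 [0.0333 0.0691 0.1037]
wrist bar 3111 med [0.0565 0.001  0.0239] p2 [ 0.0311 -0.0047  0.0223] p98 [0.0782 0.0063 0.0254]
t 8.025 [ 0.5468 -0.0208  0.1813] [-0.53 -0.22 -3.75]
```

View pics/c_wrist.png

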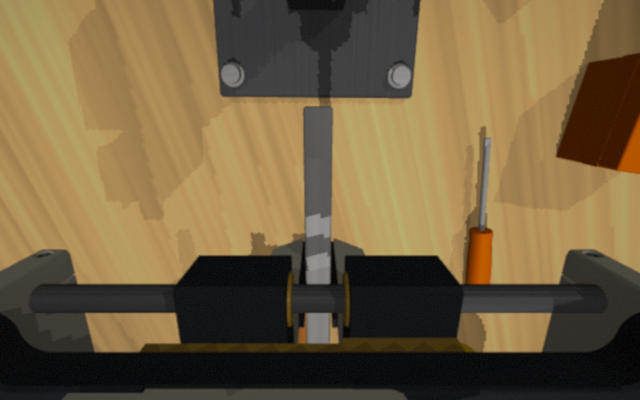

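View pics/c.png

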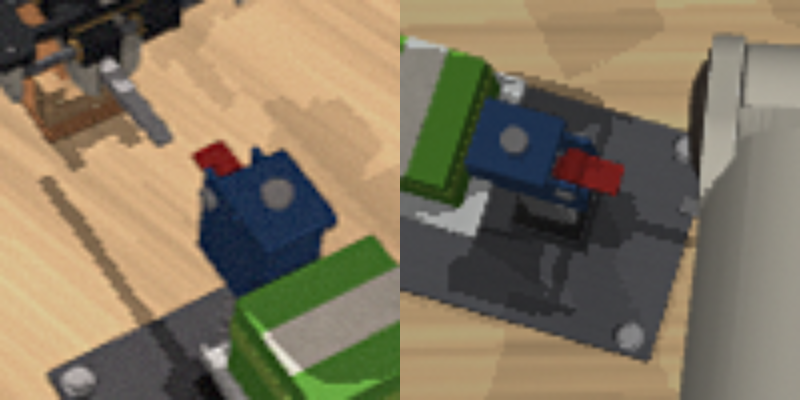

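The bar points straight at the jack. In the right panel the red tail's outer end is at about (622,178), roughly 41 mm ahead of the tip and some 30 mm above the bar. I'll go in 58 mm at this height, then rise.

carry_out(
  motion=[
    [5,-0.5,0,0,0,0],
    [10,-0.5,0,0,0,0],
    [15,-0.5,0,0,0,0],
    [15,0,0,0,0,0],
    [9,0,0,0,0,0],
    [4,0,0,0,0,0],
    [0,0,0,0,0,0],
    [0,0,0,0,0,0],
  ],
)

```text
time: 9.18
tcp_pos: [0.5622, 0.0357, 0.1817]
ee_rot: [2.513, 1.885, -0.001]
ft_force: [-0.6, -1.3, -3.0]
width: 0.0113
finger_force: 30.0
```

```bash
cat >> h.py <<'E'
def force(n=8):
    f=[]
    for _ in range(n):
        arm.get_calibration("top");s=arm.observe();f.append(np.r_[s["ft_force"],s["ft_torque"]])
        arm.grab_frame("wrist")
    f=np.array(f);print("t",s["time"],s["tcp_pos"].round(4),"F",f.mean(0).round(2),"sd",f.std(0).round(2))
E
python3 - <<'E'
from h import *
tailbar(("scene",));force(6)
E
```

```text
scene red 66 med [0.0709 0.0003 0.0645] p2 [ 0.0172 -0.0094  0.0606] p98 [0.0852 0.0253 0.1773]
scene bar 59 med [0.0449 0.0041 0.0251] p2 [ 0.0315 -0.0043  0.0187] p98 [0.0628 0.0078 0.0298]
t 9.175 [0.5622 0.0357 0.1817] [-0.62 -1.3  -3.03]
t 9.475 [0.5623 0.0362 0.1817] F [-0.12 -0.19 -2.83  0.09  0.02 -0.  ] sd [0.64 0.47 0.59 0.04 0.03 0.03]
```

carry_out(
  motion=[
    [0,0,-3,0,0,0],
    [0,0,-5,0,0,0],
    [0,0,-4,0,0,0],
    [0,0,-2,0,0,0],
    [0,0,-1,0,0,0],
    [0,0,-1,0,0,0],
    [0,0,-1,0,0,0],
    [0,0,-1,0,0,0],
    [0,0,0,0,0,0],
  ],
)

```text
time: 10.65
tcp_pos: [0.5624, 0.0365, 0.1998]
ee_rot: [2.513, 1.886, 0.0]
ft_force: [1.0, 0.2, -3.0]
width: 0.0117
finger_force: 30.0
```

```bash
python3 - <<'E'
from h import *
tailbar(("scene",));force(3)
E
```

```text
scene red 69 med [0.0697 0.0006 0.0462] p2 [ 0.0074 -0.0097  0.0425] p98 [0.0856 0.0236 0.1783]
scene bar 50 med [0.043  0.0042 0.0253] p2 [ 0.0309 -0.0046  0.0175] p98 [0.0644 0.008  0.0281]
t 10.65 [0.5624 0.0365 0.1998] [ 1.    0.24 -2.98]
t 10.8 [0.5623 0.0365 0.1997] F [-0.1   0.33 -2.78  0.09  0.01  0.03] sd [0.19 0.61 0.18 0.02 0.03 0.03]
```

carry_out(
  motion=[
    [0,0,-1,0,0,0],
    [0,0,-1,0,0,0],
    [0,0,-1,0,0,0],
    [0,0,-1,0,0,0],
    [0,0,-1,0,0,0],
    [0,0,0,0,0,0],
  ],
)

```text
time: 11.6
tcp_pos: [0.5624, 0.0365, 0.2048]
ee_rot: [2.512, 1.886, 0.0]
ft_force: [0.3, 0.3, -3.0]
width: 0.0115
finger_force: 30.0
```

carry_out(
  motion=[
    [0,0,-1,0,0,0],
    [0,0,-1,0,0,0],
    [0,0,0,0,0,0],
  ],
)

```text
time: 11.98
tcp_pos: [0.5624, 0.0365, 0.2068]
ee_rot: [2.512, 1.886, 0.0]
ft_force: [0.9, 0.6, -3.0]
width: 0.0115
finger_force: 30.0
```

carry_out(
  motion=[
    [0,0,-1,0,0,0],
    [0,0,-1,0,0,0],
    [0,0,0,0,0,0],
  ],
)

```text
time: 12.35
tcp_pos: [0.5624, 0.0365, 0.2088]
ee_rot: [2.512, 1.886, 0.0]
ft_force: [0.1, -0.3, -3.5]
width: 0.0118
finger_force: 30.0
```

```bash
python3 - <<'E'
from h import *
tailbar(("scene",));force(3)
E
```

```text
scene red 67 med [ 0.0709 -0.0007  0.0371] p2 [ 0.011  -0.0107  0.0336] p98 [0.085  0.0127 0.1898]
scene bar 50 med [0.0421 0.003  0.0247] p2 [ 0.0305 -0.0051  0.016 ] p98 [0.0547 0.0071 0.0291]
t 12.35 [0.5624 0.0365 0.2088] [ 0.08 -0.33 -3.46]
t 12.5 [0.5623 0.0365 0.2087] F [-0.5  -0.34 -3.11  0.14  0.03  0.03] sd [0.26 0.56 0.28 0.02 0.02 0.01]
```

carry_out(
  motion=[
    [0,0,-1,0,0,0],
    [0,0,0,0,0,0],
  ],
)

```text
time: 12.8
tcp_pos: [0.5624, 0.0365, 0.2098]
ee_rot: [2.512, 1.886, 0.0]
ft_force: [-1.1, -0.2, -2.8]
width: 0.0115
finger_force: 30.0
```

carry_out(
  motion=[
    [0,0,-1,0,0,0],
    [0,0,0,0,0,0],
  ],
)

```text
time: 13.05
tcp_pos: [0.5624, 0.0365, 0.2108]
ee_rot: [2.512, 1.886, 0.0]
ft_force: [-0.8, -0.3, -3.6]
width: 0.0114
finger_force: 30.0
```

```bash
python3 - <<'E'
from h import *
tailbar(("scene",));force(3)
E
```

```text
scene red 69 med [ 0.0704 -0.0009  0.0349] p2 [ 0.0275 -0.0177  0.0321] p98 [0.0845 0.0157 0.1798]
scene bar 54 med [0.0432 0.0029 0.0253] p2 [ 0.0308 -0.0049  0.0158] p98 [0.0556 0.0075 0.0297]
t 13.05 [0.5624 0.0365 0.2108] [-0.8  -0.25 -3.57]
t 13.2 [0.5623 0.0365 0.2107] F [-0.75 -0.05 -2.99  0.11 -0.01 -0.  ] sd [0.27 0.68 0.41 0.02 0.02 0.02]
```

carry_out(
  motion=[
    [0,0,-1,0,0,0],
    [0,0,0,0,0,0],
  ],
)

```text
time: 13.5
tcp_pos: [0.5624, 0.0365, 0.2118]
ee_rot: [2.512, 1.886, 0.0]
ft_force: [-0.3, -0.2, -3.9]
width: 0.0115
finger_force: 30.0
```

carry_out(
  motion=[
    [0,0,-1,0,0,0],
    [0,0,0,0,0,0],
  ],
)

```text
time: 13.75
tcp_pos: [0.5623, 0.0365, 0.2126]
ee_rot: [-2.512, -1.886, 0.0]
ft_force: [-0.0, 0.6, -3.2]
width: 0.012
finger_force: 30.0
```

```bash
python3 - <<'E'
from h import *
tailbar(("scene",));force(3)
E
```

```text
scene red 67 med [0.0707 0.0004 0.0333] p2 [ 0.005  -0.0104  0.0305] p98 [0.0847 0.0187 0.1763]
scene bar 51 med [0.0433 0.0023 0.0251] p2 [ 0.0307 -0.0048  0.0172] p98 [0.0565 0.0082 0.0286]
t 13.75 [0.5623 0.0365 0.2126] [-0.03  0.59 -3.23]
t 13.9 [0.5623 0.0365 0.2126] F [ 0.    0.35 -4.05  0.07  0.03  0.02] sd [0.72 0.13 0.16 0.05 0.01 0.03]
```

Contact at TCP z of about 0.2125, where Fz has risen by about 1.2 N. I keep lifting gently.

carry_out(
  motion=[
    [0,0,-0.5,0,0,0],
    [0,0,-0.5,0,0,0],
    [0,0,0,0,0,0],
  ],
)

```text
time: 14.32
tcp_pos: [0.5621, 0.0365, 0.2135]
ee_rot: [-2.512, -1.886, 0.001]
ft_force: [0.5, 0.1, -5.9]
width: 0.0115
finger_force: 30.0
```

carry_out(
  motion=[
    [0,0,-0.5,0,0,0],
    [0,0,-0.5,0,0,0],
    [0,0,0,0,0,0],
  ],
)

```text
time: 14.7
tcp_pos: [0.5621, 0.0363, 0.2146]
ee_rot: [-2.512, -1.886, 0.001]
ft_force: [0.5, -0.6, -6.7]
width: 0.0118
finger_force: 30.0
```

```bash
cat >> h.py <<'E'
def carriage():
    p,d=arm.grab_frame("scene");P=pts("scene",d);x,y,z=np.moveaxis(P,-1,0)
    hsv=cv2.cvtColor(p,cv2.COLOR_RGB2HSV);O=np.array([.6,.163,0]);a=(P-O)@EY;b=(P-O)@EX
    m=(d>0)&(a>.05)&(a<.115)&(abs(b)<.04)&(z>.1)
    Q=P-arm.observe()["tcp_pos"];r=(d>0)&(Q@EY>.055)&(Q@EY<.1)&(abs(Q@EX)<.014)&(hsv[...,1]>150)&((hsv[...,0]<6)|(hsv[...,0]>174))&(z>.05)
    A=np.c_[(P-O)[r]@EY,np.ones(r.sum())];k=np.linalg.lstsq(A,z[r],rcond=None)[0]
    print("carton top",z[m].mean().round(4),m.sum(),"red",r.sum(),z[r].mean().round(4),"slope",k[0].round(3),"at -70",(k@[-.07,1]).round(4))
E
python3 - <<'E'
from h import *
carriage();force(3)
E
```

```text
carton top 0.2632 878 red 62 0.2471 slope 0.183 at -70 0.2451
t 14.85 [0.5622 0.0363 0.2146] F [ 0.33  0.06 -6.44 -0.21  0.09 -0.02] sd [0.61 0.13 0.19 0.03 0.01 0.01]
```

carry_out(
  motion=[
    [0,0,-0.5,0,0,0],
    [0,0,-0.5,0,0,0],
    [0,0,0,0,0,0],
  ],
)

```text
time: 15.28
tcp_pos: [0.5622, 0.0362, 0.2157]
ee_rot: [2.513, 1.886, -0.001]
ft_force: [-0.4, -0.0, -6.9]
width: 0.0116
finger_force: 30.0
```

carry_out(
  motion=[
    [0,0,-0.5,0,0,0],
    [0,0,-0.5,0,0,0],
    [0,0,0,0,0,0],
  ],
)

```text
time: 15.65
tcp_pos: [0.5623, 0.0362, 0.2167]
ee_rot: [2.513, 1.886, -0.001]
ft_force: [-0.6, -2.9, -5.8]
width: 0.0117
finger_force: 30.0
```

```bash
python3 - <<'E'
from h import *
carriage();force(3)
E
```

```text
carton top 0.2642 878 red 64 0.2483 slope 0.066 at -70 0.2476
t 15.8 [0.5623 0.0364 0.2167] F [-0.78 -1.37 -6.51 -0.46  0.25 -0.  ] sd [0.54 0.55 0.33 0.02 0.02 0.01]
```

carry_out(
  motion=[
    [0,0,-0.5,0,0,0],
    [0,0,-0.5,0,0,0],
    [0,0,0,0,0,0],
  ],
)

```text
time: 16.23
tcp_pos: [0.5623, 0.0364, 0.2177]
ee_rot: [2.513, 1.886, -0.0]
ft_force: [-0.4, -1.6, -6.5]
width: 0.0119
finger_force: 30.0
```

```bash
python3 - <<'E'
from h import *
carriage();force(3)
E
```

```text
carton top 0.2643 873 red 66 0.249 slope 0.1 at -70 0.2479
t 16.375 [0.5623 0.0364 0.2177] F [-0.72 -2.28 -6.83 -0.65  0.25 -0.01] sd [0.5  0.14 0.61 0.02 0.01 0.01]
```

carry_out(
  motion=[
    [0,0,-0.5,0,0,0],
    [0,0,-0.5,0,0,0],
    [0,0,0,0,0,0],
  ],
)

```text
time: 16.8
tcp_pos: [0.5623, 0.0363, 0.2187]
ee_rot: [2.513, 1.886, -0.0]
ft_force: [-0.8, -1.9, -7.7]
width: 0.0117
finger_force: 30.0
```

```bash
python3 - <<'E'
from h import *
carriage();force(3)
E
```

```text
carton top 0.2647 878 red 67 0.2502 slope 0.048 at -70 0.2496
t 16.95 [0.5623 0.0364 0.2186] F [-1.2  -2.7  -6.88 -0.79  0.28 -0.01] sd [0.51 0.19 0.12 0.02 0.03 0.03]
```

carry_out(
  motion=[
    [-0.5,0,-0.5,0,0,0],
    [0,0,-0.5,0,0,0],
    [0,0,0,0,0,0],
  ],
)

```text
time: 17.38
tcp_pos: [0.5623, 0.0362, 0.2198]
ee_rot: [-2.512, -1.886, -0.0]
ft_force: [0.0, -1.6, -7.1]
width: 0.0117
finger_force: 30.0
```

```bash
python3 - <<'E'
from h import *
carriage();force(3)
E
```

```text
carton top 0.2653 879 red 71 0.251 slope -0.005 at -70 0.2511
t 17.525 [0.5623 0.0363 0.2197] F [-0.21 -1.49 -7.31 -0.53  0.2   0.03] sd [0.28 0.76 0.41 0.04 0.01 0.03]
```

carry_out(
  motion=[
    [0,0,-0.5,0,0,0],
    [0,0,-0.5,0,0,0],
    [0,0,0,0,0,0],
  ],
)

```text
time: 17.95
tcp_pos: [0.5622, 0.0361, 0.2206]
ee_rot: [-2.512, -1.886, 0.0]
ft_force: [-0.5, -1.0, -8.5]
width: 0.0116
finger_force: 30.0
```

```bash
python3 - <<'E'
from h import *
carriage();force(3)
E
```

```text
carton top 0.2643 883 red 70 0.2513 slope -0.111 at -70 0.2525
t 18.1 [0.5621 0.0361 0.2206] F [-0.47 -0.72 -8.41 -0.5   0.15 -0.04] sd [0.31 0.23 0.42 0.04 0.02 0.03]
```

The load on the bar went up to about 5.5 N, the carton settled by about 1 mm and the tail flipped, so the pawl is out. I start easing down.

carry_out(
  motion=[
    [0,0,0.5,0,0,0],
    [0,0,1,0,0,0],
    [0,0,1,0,0,0],
    [0,0,1,0,0,0],
    [0,0,0.5,0,0,0],
    [0,0,0,0,0,0],
  ],
)

```text
time: 18.9
tcp_pos: [0.5622, 0.0361, 0.2166]
ee_rot: [-2.512, -1.886, 0.0]
ft_force: [0.1, -0.1, -7.0]
width: 0.0113
finger_force: 30.0
```

```bash
python3 - <<'E'
from h import *
carriage();force(3)
E
```

```text
carton top 0.2605 871 red 64 0.2481 slope -0.122 at -70 0.2494
t 19.05 [0.5622 0.0361 0.2167] F [-0.39 -0.96 -8.11 -0.45  0.17  0.  ] sd [0.49 0.21 0.12 0.02 0.01 0.01]
```

carry_out(
  motion=[
    [0,0,1,0,0,0],
    [0,0,2,0,0,0],
    [0,0,3,0,0,0],
    [0,0,4,0,0,0],
    [0,0,5,0,0,0],
    [0,0,5,0,0,0],
    [0,0,5,0,0,0],
    [0,0,5,0,0,0],
    [0,0,5,0,0,0],
    [0,0,5,0,0,0],
  ],
)

```text
time: 20.35
tcp_pos: [0.5623, 0.036, 0.1764]
ee_rot: [-2.512, -1.886, -0.0]
ft_force: [-0.4, -0.5, -6.8]
width: 0.0116
finger_force: 30.0
```

carry_out(
  motion=[
    [0,0,5,0,0,0],
    [0,0,5,0,0,0],
    [0,0,5,0,0,0],
    [0,0,5,0,0,0],
    [0,0,4,0,0,0],
    [0,0,3,0,0,0],
    [0,0,2,0,0,0],
    [0,0,1,0,0,0],
    [0,0,0,0,0,0],
  ],
)

```text
time: 21.48
tcp_pos: [0.5622, 0.036, 0.1466]
ee_rot: [-2.512, -1.886, 0.0]
ft_force: [0.2, -0.3, -8.0]
width: 0.0117
finger_force: 30.0
```

```bash
python3 - <<'E'
from h import *
carriage();force(4)
E
```

```text
carton top 0.1904 809 red 75 0.1779 slope 0.04 at -70 0.1773
t 21.675 [0.5622 0.036  0.1467] F [ 0.17 -0.03 -8.1  -0.28  0.11  0.02] sd [0.62 0.48 0.24 0.02 0.02 0.02]
```

The tray follows on the bar with about 5 N on it, and the carriage is near 0.059 m. I continue down, slowing towards the stop.

carry_out(
  motion=[
    [0,0,1,0,0,0],
    [0,0,2,0,0,0],
    [0,0,4,0,0,0],
    [0,0,5,0,0,0],
    [0,0,5,0,0,0],
    [0,0,5,0,0,0],
    [0,0,5,0,0,0],
    [0,0,5,0,0,0],
    [0,0,5,0,0,0],
    [0,0,4,0,0,0],
  ],
)

```text
time: 22.98
tcp_pos: [0.5622, 0.036, 0.1053]
ee_rot: [-2.512, -1.886, 0.0]
ft_force: [-0.3, -0.4, -6.6]
width: 0.0118
finger_force: 30.0
```

carry_out(
  motion=[
    [0,0,3,0,0,0],
    [0,0,3,0,0,0],
    [0,0,2,0,0,0],
    [0,0,2,0,0,0],
    [0,0,2,0,0,0],
    [0,0,2,0,0,0],
    [0,0,2,0,0,0],
    [0,0,2,0,0,0],
    [0,0,2,0,0,0],
    [0,0,1,0,0,0],
  ],
)

```text
time: 24.22
tcp_pos: [0.5625, 0.0361, 0.0849]
ee_rot: [2.512, 1.886, 0.001]
ft_force: [-0.9, 0.4, -4.0]
width: 0.0117
finger_force: 30.0
```

```bash
python3 - <<'E'
from h import *
carriage();force(3)
E
```

```text
carton top 0.1312 749 red 72 0.1178 slope 0.121 at -70 0.1161
t 24.375 [0.5625 0.0362 0.0849] F [-1.15  0.16 -5.    0.03  0.15  0.05] sd [0.89 0.25 0.69 0.05 0.   0.  ]
```

The tray is on the bottom stop: the carton top has dropped by 132 mm. I drop the bar clear and pull it back.

carry_out(
  motion=[
    [0,0,2,0,0,0],
    [0,0,3,0,0,0],
    [0,0,4,0,0,0],
    [0,0,5,0,0,0],
    [0,0,4,0,0,0],
    [0,0,2,0,0,0],
    [0,0,0,0,0,0],
  ],
)

```text
time: 25.3
tcp_pos: [0.5621, 0.036, 0.0645]
ee_rot: [-2.512, -1.886, 0.001]
ft_force: [-0.2, -0.1, -3.2]
width: 0.0117
finger_force: 30.0
```

```bash
python3 - <<'E'
from h import *
carriage();force(3)
E
```

```text
carton top 0.1311 762 red 66 0.115 slope 0.208 at -70 0.1119
t 25.45 [0.5623 0.036  0.0648] F [-0.16 -0.08 -2.67  0.11  0.01 -0.  ] sd [0.54 0.2  0.46 0.02 0.02 0.01]
```

carry_out(
  motion=[
    [-5,0,0,0,0,0],
    [-12,0,0,0,0,0],
    [-20,0,0,0,0,0],
    [-25,-2,-6,0,0,0],
    [-25,-8,-10,0,0,0],
    [-25,-8,-10,0,0,0],
    [-25,-8,-10,0,0,0],
    [-25,-8,-9,0,0,0],
    [-20,-6,0,0,0,0],
    [-14,-2,0,0,0,0],
  ],
)

```text
time: 26.75
tcp_pos: [0.4656, -0.1427, 0.1099]
ee_rot: [2.515, 1.882, -0.001]
ft_force: [0.2, 0.2, -3.2]
width: 0.0114
finger_force: 30.0
```

carry_out(
  motion=[
    [-6,-1,0,0,0,0],
    [-2,0,0,0,0,0],
    [0,0,0,0,0,0],
    [0,0,0,0,0,0],
  ],
)

```text
time: 27.25
tcp_pos: [0.4643, -0.1472, 0.1096]
ee_rot: [-2.511, -1.887, -0.0]
ft_force: [0.3, 0.0, -2.2]
width: 0.0117
finger_force: 30.0
```

```bash
python3 - <<'E'
from h import *
barlook("wrist3")
E
```

```text
t 27.25 tcp [ 0.4643 -0.1472  0.1096] rot [-2.511 -1.887 -0.   ] ft [ 0.33  0.04 -2.16] [0.11 0.02 0.01] 0.01166077057784767 29.999302625656128
0.025 526 [0.0251 0.0004 0.0229]
0.035 573 [0.035  0.0004 0.0233]
0.045 604 [0.0452 0.0004 0.0236]
0.055 650 [0.0551 0.0004 0.0239]
0.065 715 [0.0651 0.0004 0.0242]
0.075 672 [0.0747 0.0004 0.0245]
tip along 0.0789008816739685
```

The bar hasn't shifted in the grip and is back above its grasp spot. I lower it and release.

carry_out(
  motion=[
    [0,0,10,0,0,0],
    [0,0,20,0,0,0],
    [0,0,25,0,0,0],
    [0,0,15,0,0,0],
    [0,0,8,0,0,0],
    [0,0,5,0,0,0],
    [0,0,3,0,0,0],
    [0,0,2,0,0,0],
    [0,0,0,0,0,0],
  ],
)

```text
time: 28.42
tcp_pos: [0.4644, -0.1478, 0.0221]
ee_rot: [2.512, 1.886, 0.001]
ft_force: [0.7, 1.4, 0.2]
width: 0.0118
finger_force: 30.0
```

carry_out(
  motion=[
    [0,0,0.5,0,0,0],
    [0,0,0,0,0,0],
  ],
)

```text
time: 28.68
tcp_pos: [0.4643, -0.1478, 0.0214]
ee_rot: [2.512, 1.886, 0.001]
ft_force: [0.2, 1.4, -0.9]
width: 0.0116
finger_force: 30.0
```

carry_out(
  motion=[
    [0,0,0,0,0,0],
    [0,0,0,0,0,0],
    [0,0,0,0,0,0],
    [0,0,0,0,0,0],
    [0,0,0,0,0,0],
    [0,0,0,0,0,0],
    [0,0,0,0,0,0],
    [0,0,0,0,0,0],
  ],
  gripper=0,
)

```text
time: 29.68
tcp_pos: [0.4639, -0.1479, 0.0212]
ee_rot: [-2.512, -1.886, 0.0]
ft_force: [-0.0, 0.0, 0.7]
width: 0.087
finger_force: 0.0
```

carry_out(
  motion=[
    [0,0,0,0,0,0],
    [0,0,-10,0,0,0],
    [0,0,-25,0,0,0],
    [0,0,-40,0,0,0],
    [0,0,-40,0,0,0],
    [-20,0,-40,0,0,0],
    [-20,0,-30,0,0,0],
    [0,0,0,0,0,0],
  ],
)

```text
time: 30.68
tcp_pos: [0.454, -0.1886, 0.2095]
ee_rot: [2.511, 1.879, 0.006]
ft_force: [-0.5, 0.8, -1.1]
width: 0.0918
finger_force: 0.0
```

```bash
python3 - <<'E'
from h import *
carriage();P,p=barlook()
P=np.load("scene.npy")
for cam in("scene","wrist"):
    p,d=arm.grab_frame(cam)
    if cam=="scene":
        Q=pts(cam,d)
        for q in("bar","load","grease_tin","screwdriver","spare_carton"):
            for r in arm.masks_of(q,cam)[:2]:
                w=Q[r["mask"]&(d>0)];print(q,round(r["confidence"],2),np.median(w,0).round(3),np.percentile(w,2,0).round(3),np.percentile(w,98,0).round(3))
    save("end_"+cam,p)
    if cam=="scene":save("end_crop",cv2.resize(p[130:360,200:480],(784,598)))
E
```

```text
carton top 0.1311 766 red 0 nan slope 0.0 at -70 0.0
t 30.725 tcp [ 0.4533 -0.187   0.2077] rot [2.512 1.883 0.003] ft [-0.84 -0.31 -1.4 ] [-0.11  0.09 -0.05] 0.09192300633414867 0.0h.py:65: RuntimeWarning: Mean of empty slice.
  print("carton top",z[m].mean().round(4),m.sum(),"red",r.sum(),z[r].mean().round(4),"slope",k[0].round(3),"at -70",(k@[-.07,1]).round(4))
  ret = ret.dtype.type(ret / rcount)
Traceback (most recent call last):
  File "h.py", line 31, in barlook
    print("tip along",np.percentile(q[:,0],99.5))
                      ~~~~~~~~~~~~~^^^^^^^^^^^^^
IndexError: index -1 is out of bounds for axis 0 with size 0
```

```bash
python3 - <<'E'
from h import *
p,d=arm.grab_frame("scene");Q=pts("scene",d);hsv=cv2.cvtColor(p,cv2.COLOR_RGB2HSV)
x,y,z=np.moveaxis(Q,-1,0);g=(x>.36)&(x<.54)&(y>-.42)&(y<-.03)&(z>.036)&(z<.06)&(hsv[...,1]<70)
q=Q[g];print("bar",len(q),q.mean(0).round(3),np.percentile(q,[1,99],0).round(3).tolist())
save("end_crop",cv2.resize(p[130:360,200:480],(784,598)))
E
```

```text
bar 247 [ 0.456 -0.182  0.045] [[0.421, -0.3, 0.037], [0.491, -0.073, 0.051]]
```

View pics/end_crop.png

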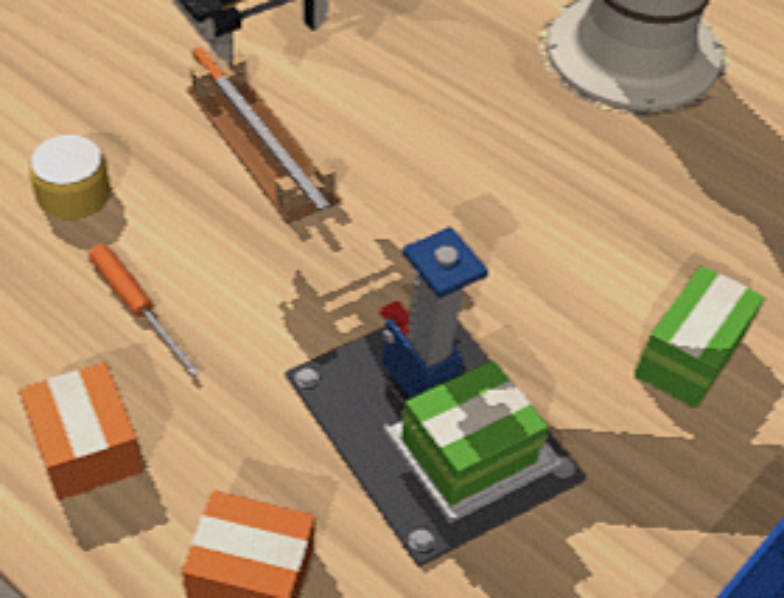

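The bar lies in both saddles at (265,130). The tray and its green carton are at the bottom at (475,440), everything else is where it was, and the gripper is clear. I'm handing the job in.

```bash
python3 -c "
from h import *
print(arm.finish_job())"
```

```text
the job is handed in; nothing more can be done
None
```

I handed the job in at about 31 s on the robot's clock: the tray and its upright carton are on the bottom stop, and the bar is released on its rest. The hand-in returned no verdict.

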